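# Set the strain viewer's analyser ring to the setting tab

## Task

Get the strain viewer ready to check the clear printed test bar for residual stress: first press its lamp rocker switch on, then push the black upright post of the analyser ring's lever round its arc with your fingertips until the ring's white pointer lines up with the red setting tab on the scale, within half of one 5-degree division. Push the lever gently from one side with a fingertip or the outside of the fingers, never pinching it. Leave the red tab, the test bar and the other things on the bench where they are, and finish clear of everything.

Things in the scene. Friction and masses are not known exactly. Their poses are not given: they have to be found in the camera images.
- viewer: strain viewer (desk polariscope), fixed to the bench: a dark grey light base 230 mm deep (x) by 400 mm wide (y) by 70 mm high, with a column at its rear (x +98, y +85) that carries a horizontal analyser head; nothing of it stands higher than 190 mm apart from the bezel (196 mm) and the lever's post. Origin: centre of the underside, on the bench. Its x points to the back of the instrument, y to its left as seen from the front, z up; the front faces the robot, more or less.
- ring_axis (a point): centre of the analyser ring, on its upright turning axis, at the level of the top of the scale plate (190 mm above the bench; viewer frame x 0, y +85 mm). The fixed light-grey scale plate is 160 mm across and 6 mm thick, with black ticks every 5 degrees (longer every 10, longest every 30) on its front half. Inside it turns the black knurled bezel, 111 mm across, with the smoked analyser film. Axes as those of the viewer.
- analyser (a joint): turn of the analyser ring with its lever, rad, positive anticlockwise seen from above; at 0 the lever points straight to the viewer's front (its -x), at +1.2 it points to the viewer's right (its -y, beside the lamp switch), at -1.2 to its left. Stops at -1.35 and +1.35. It drags (about 1 N at the post) and stays where it is left; no spring, no detents.
- post_top (a point): top of the black upright finger post on the lever: a 12 mm thick round post 106 mm from the ring's axis. This point is at the centre of its top, 228 mm above the bench; the free part of the post is 190 to 228 mm above the bench. The post stands 20 mm clear of the plate's rim, so that fingertips 10 mm above the plate (200 mm above the bench) can push it sideways without touching anything else.
- pointer (a point): inner tip of the white triangular pointer on the lever, just outside the rim of the scale plate: 81.5 mm from the ring's axis, on the line from the axis to the post, 191 mm above the bench.
- tab_mark (a point): outer tip of the red setting tab, a stiff friction clip 13 mm long (along the radius), 6 mm wide, standing 3 mm above the scale plate on its rim; this point is 81.5 mm from the ring's axis, 191 mm above the bench: the pointer's tip is here when the ring is set. The tab always lies anticlockwise (seen from above) of the lever's start.
- rocker (a joint): lamp rocker switch, rad: 0 = off (the half nearest the viewer's front stands up), 0.44 = fully on (that half pressed down to its stop). It stays where it is left and is pressed with 1 to 3 N.
- rocker_on (a point): where to press the lamp switch: a white dot on the middle of the raised front half of the green rocker (40 mm long in the viewer's x, 27 mm wide), in the right-hand part of the base's top; off, this point is about 84 mm above the bench and it sinks about 5 mm as the switch goes on. The pivot lies about 12 mm behind it (towards viewer +x), so press on the dot or a little in front of it. The frame round the rocker stands 74 mm above the bench.
- test_bar: clear printed tensile bar, 115 x 19 x 4 mm, lying on the stage glass under the analyser head (72 mm above the bench); origin: centre of its underside. Leave it.
- gear: loose orange printed gear, 43 mm across and 20 mm high, standing on the base behind the lamp switch; origin: centre of its underside. Leave it.
- calipers: loose digital calipers, 236 mm long, lying left of the viewer; origin: at bench level under the middle of the beam. Leave them.
- cutters: loose flush cutters with blue handles, 115 mm long, 60 mm wide, lying in front of the viewer; origin: at bench level near the pivot. Leave them.
- scraper: loose scraper with an orange handle and a steel blade, 240 mm long, lying in front of the viewer to its right; origin: at bench level under the middle. Leave it.
- resin: loose dark resin bottle, 84 mm across, 200 mm high, right of the viewer; origin: centre of its underside. Leave it.
- tray: loose blue tray, 150 x 200 x 28 mm, left of the viewer; origin: centre of its underside. Leave it.
- spare_bar: loose white printed tensile bar, 115 x 19 x 4 mm, lying in the tray; origin: centre of its underside. Leave it.

How it is judged:
On the way, in this order (a step that is already met when the one before it is completed fails the run):
1. the lamp rocker is pressed on (value of joint rocker above 0.35 rad), for 0.1 s.
2. the analyser's pointer is brought to the red setting tab and stays there (horizontal distance between pointer and tab_mark below 0.0036 m and velocity of joint analyser between -0.03 and 0.03 rad/s), for 0.3 s.
At the end, for the whole second after the job is handed in: the lamp rocker is on (past 0.35 of its 0.44 rad) and the white pointer's tip is within 3.6 mm (half of a 5-degree division) of the red tab's tip, seen from above, with the ring at rest (all of step 2 and value of joint rocker above 0.35 rad); the robot touches nothing.
It fails at once if the lever or ring is pinched or forced (more than 15 N between the fingers and it) (contact force between the fingers and analyser above 15 N).
It fails at once if the ring is pushed with a part of the arm other than the fingers (contact force between the arm and analyser above 2 N).
It fails at once if the red setting tab is moved along the scale (distance of tab_mark from where it was at the start of the episode above 0.003 m).
It fails at once if the test bar is moved by more than 10 mm or lifted (distance of test_bar from where it was at the start of the episode above 0.01 m).
It fails at once if the gear, calipers, cutters, scraper, resin bottle or tray is moved by more than 15 mm, or the spare bar by more than 20 mm, or lifted (distance of any of gear, calipers, cutters, scraper, resin, tray from where it was at the start of the episode above 0.015 m or distance of spare_bar from where it was at the start of the episode above 0.02 m).
It also fails if it takes over 58 s, if anything falls off the work surface, if the arm or the gripper's body presses on something with over 40 N, if the wrist force passes 120 N, or if a joint passes its speed limit or range.

## Robot

A 6-joint arm with a two-finger parallel gripper is mounted at the origin on the work surface. World frame = base frame: x ahead of the robot, y to its left, z up, the work surface at z = 0. Lengths are in m, angles in rad, forces in N, time in s.
With the tool pointing down it reaches from about 0.3 to 0.875 m from the base axis. Payload 4.2 kg.
Tool frame: the origin (TCP) lies on the front face of the gripper's body, between the roots of the fingers; the fingertips stand 73 mm ahead of it and the grasp point (between the pads) lies 54 mm ahead of it; x points along the fingers, z is the direction in which the jaws open and shut, and the axes are right-handed (so a half turn about x gives the same grasp; the last joint's range is limited). The gripper opens to 85 mm and grips with 20 to 120 N. Pads are 22 mm wide; open, the fingers measure 114 mm over their backs; the gripper's body (76 mm by 85 mm) begins 54 mm behind the grasp point. The pads swing forward as they close: fully open they stand 13 mm farther back than shut.
Start: joints at [-1.316, 0.32, 1.565, -0, 1.257, -0.02], TCP at [0.156, -0.553, 0.304] pointing down, gripper open.
Joint ranges: [-3.11, 3.11], [-0.84, 2.01], [0.21, 2.61], [-1.34, 4.49], [0.05, 2.63], [-2.56, 2.56]. Speed limits (rad/s): [2.57, 2.57, 3.14, 3.14, 3.14, 3.14].

## Interface

Orientations are given as a 3x3 rotation matrix whose columns are the frame's x, y, z axes.
In Python, from plant import monitor, cams, order, models gives the robot as it stands.
- The arm moves only by the shell command python3 -m creep 'ROWS' [OPENING] [FORCE]. ROWS is JSON, a list that holds one entry, the list of rows, each a list of 6 numbers: the shift along the tool's x, y, z in cm, then the turn, a rotation vector about the tool's x, y, z in rad. In form: [[[dx, dy, dz, wx, wy, wz], ...]]. A call has 1 to 10 rows; each row shifts and turns the commanded pose from where the row before left it, along the tool's axes as they then stand; what a row does not reach is not made up. A row lasts 1/10 s, in which the tool goes at most 50 mm and 8.59 degrees, less where a joint would pass 70% of its speed; a pose out of reach is approached as far as the arm can. A call with a gripper value outside its range is refused whole. OPENING is the opening, from 0 (shut) to 1 (fully open), set as the call begins (- or left out, the last holds). The fingers move at their own pace and stop on an object; FORCE is the grip in N (left out, the last holds). Time passes only in rows, so rows that do not move let the fingers close. It gives the time, the measured TCP pose, the force and the opening at its end, in the units of the state.
- monitor.state(): the state, without advancing time (a new reading comes with each control period).
- cams.capture(name): name is "scene" or "top" or "wrist"; returns a dict with "frame" (480x640x3 uint8, blue, green, red), "z_map" (480x640 float32, m along the optical axis (not along the pixel's ray), 0 where there is no reading), "fx", "fy", "cx", "cy" (pixels), "world_to_cam" (4x4, takes a point from world to camera coordinates); the wrist camera has in their place "tool_from_camera" (4x4, takes a point from camera to tool coordinates, whose origin is the TCP and whose axes are the tool frame's). Camera axes: x right, y down, z forward; pixel columns grow to the right and rows downward; lengths in m; the calibration is good to about 2 mm. A picture is of the moment at which its call begins: read the wrist's pose just before it.
- order.sign_off(): hands the job in, once; it reports no verdict.
Trained networks look in a picture, given as the dict that the camera call returned (one of the last four; its "shot" number tells which), for a name from the list of things; names that differ only in an ending like _2 or _b are one class to them, and where a whole thing is asked for, a point or a joint stands for the part that bears it (a point fixed in the world has none). Each returns a list of dicts, best first, with "confidence" (0 to 1); they miss things now and then, are a little off and sometimes report something else, mostly with a low value. They report only what shows in the picture. A call takes as long as a camera call.
- models.boxes_of(thing, picture): "point" ([x, y, z] in m, in world coordinates, good to about 4 mm: the middle of the surface that is visible of it).
- models.mark_of(thing, picture): "point" ([x, y, z] in m, in world coordinates, good to about 4 mm: a listed point, or the origin of a listed thing).
The state is a dict: "time": time; "joint_pos": joint angles; "joint_velocities": joint speeds; "joint_torque": joint torques, N m; "tool_pos": TCP position; "ee_rot": TCP orientation; "ft_force": force on the tool from outside, world axes, zero at the start; "ft_torque": the same for the moment, N m; "opening": opening from 0.0 (shut) to 1.0 (fully open).
Only numpy, scipy, OpenCV 4.12 (cv2) and the standard library are available. Lean on these libraries where they do the work, as an engineer would, in place of code of your own. Each camera call takes 0.05 s, during which the arm holds its last target. There are 200 camera calls.

## Working session

There is one attempt and no reset: what is moved stays moved. The work goes in short steps, Python scripts to look and compute and a shell command to move; the robot and the scene stay as the last step left them, time stands still between calls to the robot, and variables do not carry over. Pictures are saved under pics/ and viewed, about 8 in all and at most 12, crops included, and the job is handed in when it is done.

```bash
mkdir -p pics; cat > h.py <<'E'
import numpy as np, cv2
from plant import monitor, cams, order, models
def proj(p,c):
    q=c["world_to_cam"]@np.r_[p,1]; return (c["fx"]*q[0]/q[2]+c["cx"], c["fy"]*q[1]/q[2]+c["cy"])
def unproj(u,v,c,z):  # intersect pixel ray with world plane z
    M=np.linalg.inv(c["world_to_cam"]); d=M[:3,:3]@np.array([(u-c["cx"])/c["fx"],(v-c["cy"])/c["fy"],1]); o=M[:3,3]
    return o+d*(z-o[2])/d[2]
E
python3 - <<'E'
from h import *
np.set_printoptions(precision=4,suppress=True)
s=monitor.state(); print(s["time"],s["tool_pos"],s["ee_rot"],s["opening"])
for n in("top","scene"):
    c=cams.capture(n); cv2.imwrite(f"pics/{n}0.png",c["frame"])
    for t in("viewer","ring_axis","post_top","pointer","tab_mark","rocker_on","gear","resin"):
        r=models.mark_of(t,c)
        print(n,t,[(np.round(x["point"],4),round(x["confidence"],2),np.round(proj(x["point"],c))) for x in r[:2]])
E
```

```text
0.0 [ 0.156  -0.5531  0.3031] [[-0.0004  0.9625  0.2714]
 [ 0.0017  0.2714 -0.9625]
 [-1.      0.     -0.0017]] 1.0000043020495069
top viewer [(array([ 0.5959, -0.0356,  0.0007]), 0.83, array([351., 225.]))]
top ring_axis [(array([0.5894, 0.0504, 0.1899]), 0.79, array([322., 217.]))]
top post_top [(array([0.5167, 0.1238, 0.2289]), 0.77, array([292., 244.]))]
top pointer [(array([0.5322, 0.1063, 0.193 ]), 0.93, array([300., 240.]))]
top tab_mark [(array([0.589 , 0.0531, 0.191 ]), 0.53, array([321., 217.]))]
top rocker_on [(array([ 0.5354, -0.1895,  0.0873]), 0.56, array([411., 241.]))]
top gear [(array([ 0.674 , -0.202 ,  0.0699]), 0.6, array([412., 192.]))]
top resin [(array([ 0.609 , -0.348 , -0.0043]), 0.89, array([459., 219.])), (array([0.5164, 0.1219, 0.2301]), 0.57, array([293., 244.]))]
scene viewer [(array([ 0.5946, -0.0356, -0.0026]), 0.71, array([262., 275.]))]
scene ring_axis [(array([0.5924, 0.0509, 0.1882]), 0.81, array([282., 242.]))]
scene post_top [(array([0.5148, 0.1202, 0.2278]), 0.68, array([330., 229.])), (array([ 0.5415, -0.1905,  0.086 ]), 0.56, array([237., 208.]))]
scene pointer [(array([0.5333, 0.1076, 0.1916]), 0.62, array([320., 241.]))]
scene tab_mark [(array([ 0.4073, -0.2517,  0.0031]), 0.67, array([264., 195.])), (array([0.5103, 0.0459, 0.1895]), 0.38, array([308., 222.]))]
scene rocker_on [(array([ 0.5415, -0.1905,  0.0881]), 0.52, array([237., 207.]))]
scene gear [(array([ 0.6751, -0.2067,  0.0709]), 0.57, array([191., 234.])), (array([0.6007, 0.0476, 0.0746]), 0.53, array([280., 276.]))]
scene resin [(array([ 0.6112, -0.3499,  0.0012]), 0.83, array([185., 212.]))]
```

View pics/top0.png

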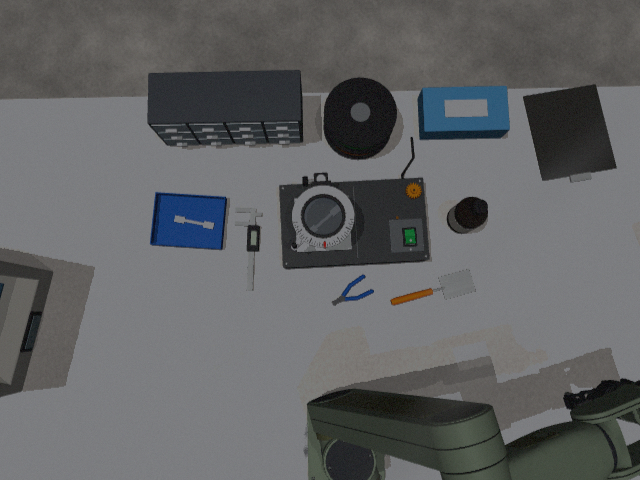

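View pics/scene0.png

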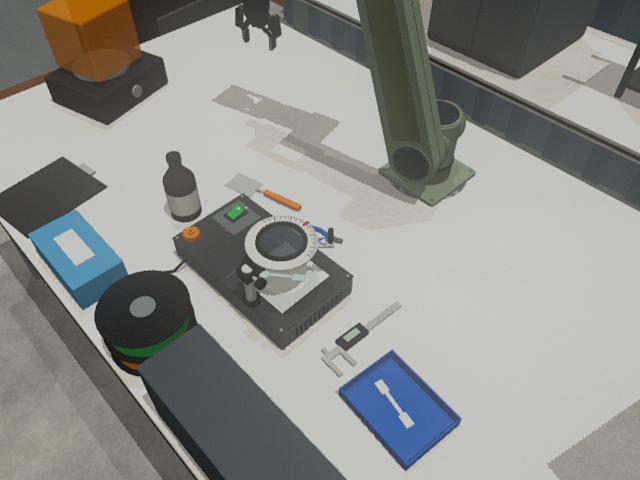

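The top view shows the post at (292,244) and the red tab at about (325,244). The tab is anticlockwise of the lever, and the rocker is at (411,237). The "tab_mark" network hits in the top view and the best scene hit are wrong, so I'll use the red blob instead. First I shut the gripper and move toward the rocker, staying high.

```bash
python3 -m creep '[[[0,3.4,-1.8,0.02,0,0],[0,3.4,-1.8,0.02,0,0],[0,3.4,-1.8,0.02,0,0],[0,3.4,-1.8,0.02,0,0],[0,3.4,-1.8,0.02,0,0],[0,3.4,-1.8,0.02,0,0],[0,3.4,-1.8,0.02,0,0],[0,3.4,-1.8,0.02,0,0],[0,3.4,-1.8,0.02,0,0],[0,3.4,-1.8,0.02,0,0]]]' 0 20
python3 - <<'E'
from h import *
np.set_printoptions(precision=4,suppress=True)
c=cams.capture("top"); d=cams.capture("scene")
for c in (c,d):
    f=c["frame"].astype(int); b,g,r=f[...,0],f[...,1],f[...,2]
    m=((r>2.2*g)&(r>2.2*b)&(r>60)).astype(np.uint8)
    n,_,st,ce=cv2.connectedComponentsWithStats(m)
    for i in range(1,n):
        if st[i,4]>=3 : print(st[i],ce[i],unproj(*ce[i],c,0.193))
s=monitor.state(); print(s["tool_pos"],s["ee_rot"],s["ft_force"],s["opening"])
w=cams.capture("wrist"); cv2.imwrite("pics/w1.png",w["frame"])
T=np.array(w["tool_from_camera"]); print(T,w["fx"])
for t in("rocker_on","gear","tab_mark","post_top","ring_axis","viewer"):
    print(t,[(np.round(x["point"],4),round(x["confidence"],2)) for x in models.mark_of(t,w)[:2]])
E
```

```text
time: 1.9
tool_pos: [0.4578, -0.3133, 0.3041]
ee_rot: [[0.0, 0.997, 0.074], [-0.0, 0.074, -0.997], [-1.0, 0.0, 0.0]]
ft_force: [0.4, -0.3, 0.2]
opening: 0.001
[324 242   2   5  10] [324.5 244. ] [0.5195 0.0447 0.193 ]
[303 222   5   3   7] [305.1429 223.1429] [0.5205 0.0469 0.193 ]
[ 0.4598 -0.3122  0.3038] [[ 0.0018  0.9969  0.079 ]
 [ 0.0007  0.079  -0.9969]
 [-1.      0.0019 -0.0005]] [-0.6869 -1.0095  1.0502] -0.0003488091934758003
[[-0.0001 -0.2735  0.9619 -0.0695]
 [ 0.0016 -0.9619 -0.2735  0.0683]
 [ 1.      0.0015  0.0005  0.0006]
 [ 0.      0.      0.      1.    ]] 386.19632032765367
rocker_on [(array([ 0.5407, -0.1826,  0.0828]), 0.89)]
gear [(array([ 0.4047, -0.2551, -0.0027]), 0.22)]
tab_mark []
post_top []
ring_axis [(array([ 0.6068, -0.3491, -0.0006]), 0.22)]
viewer [(array([ 0.5968, -0.0359,  0.0012]), 0.72)]
```

View pics/w1.png

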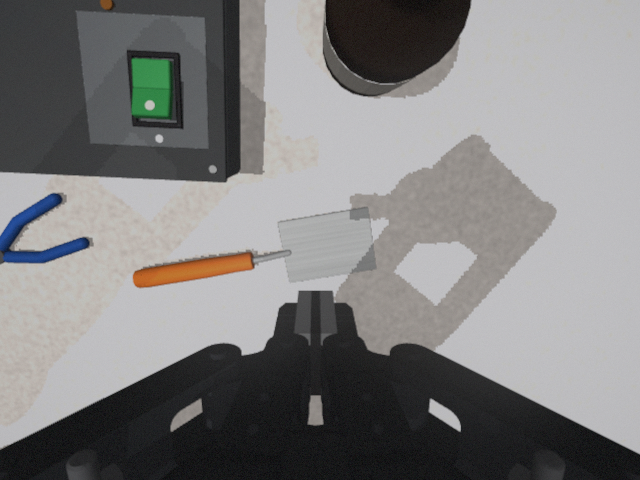

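The wrist view shows the white dot at (150,105) on the raised front half of the rocker, and the shut fingertips at (315,293). Next I compute the offset and the actual fingertip length.

```bash
cat >> h.py <<'E'
def wray(u,v,w,s,z):
    T=np.array(w["tool_from_camera"]); W=np.eye(4); W[:3,:3]=s["ee_rot"]; W[:3,3]=s["tool_pos"]; M=W@T
    d=M[:3,:3]@np.array([(u-w["cx"])/w["fx"],(v-w["cy"])/w["fy"],1]); o=M[:3,3]
    return o+d*(z-o[2])/d[2]
def wtool(u,v,w):
    z=w["z_map"][v,u]; return (np.array(w["tool_from_camera"])@np.array([(u-w["cx"])/w["fx"]*z,(v-w["cy"])/w["fy"]*z,z,1]))[:3]
E
python3 - <<'E'
from h import *
np.set_printoptions(precision=4,suppress=True)
s=monitor.state(); w=cams.capture("wrist")
for u in (300,306,312,318,324,330):
    print(u,[wtool(u,v,w) for v in(293,297)])
p=wray(150,105,w,s,.084); print("dot",p, wtool(150,105,w))
a=wray(80,173,w,s,.07);b=wray(226,181,w,s,.07);print("edge yaw",np.degrees(np.arctan2(b[0]-a[0],a[1]-b[1])))
R=s["ee_rot"]; print("shift tool", np.array(R).T@(p-s["tool_pos"])*100)
E
```

```text
300 [array([ 0.0669,  0.0097, -0.005 ]), array([ 0.0631,  0.0097, -0.0049])]
306 [array([ 0.0665,  0.0099, -0.0027]), array([ 0.0636,  0.0095, -0.0027])]
312 [array([ 0.0668,  0.0098, -0.0005]), array([ 0.0624,  0.0101, -0.0004])]
318 [array([0.066 , 0.0101, 0.0018]), array([0.0635, 0.0096, 0.0018])]
324 [array([0.0659, 0.0102, 0.0041]), array([0.0624, 0.0101, 0.004 ])]
330 [array([0.0662, 0.01  , 0.0064]), array([0.0623, 0.0101, 0.0062])]
dot [ 0.5343 -0.1929  0.084 ] [ 0.2184  0.0872 -0.1156]
edge yaw 1.15462479184501
shift tool [ 22.0003   8.7321 -11.6198]
```

```bash
python3 -m creep '[[[0,1.66,-2.32,0.005,0,0],[0,1.66,-2.32,0.005,0,0],[0,1.66,-2.32,0.005,0,0],[0,1.66,-2.32,0,0,0],[0,1.66,-2.32,0,0,0],[2.5,0,0,0,0,0],[2.5,0,0,0,0,0],[2.5,0,0,0,0,0],[2.5,0,0,0,0,0],[2,0,0,0,0,0]]]'
python3 - <<'E'
from h import *
np.set_printoptions(precision=4,suppress=True)
s=monitor.state(); w=cams.capture("wrist"); cv2.imwrite("pics/w2.png",w["frame"]); print(s["tool_pos"],s["ft_force"])
for t in("rocker_on","gear"): print(t,[(np.round(x["point"],4),round(x["confidence"],2)) for x in models.mark_of(t,w)[:2]])
E
```

```text
time: 3.4
tool_pos: [0.5311, -0.1937, 0.1826]
ee_rot: [[-0.001, 0.998, 0.059], [0.0, 0.059, -0.998], [-1.0, -0.001, -0.0]]
ft_force: [0.3, 0.3, -0.3]
opening: 0.001
[ 0.5311 -0.1937  0.1826] [ 0.2717  0.3155 -0.3113]
rocker_on [(array([ 0.5412, -0.1822,  0.0839]), 0.92)]
gear []
```

View pics/w2.png

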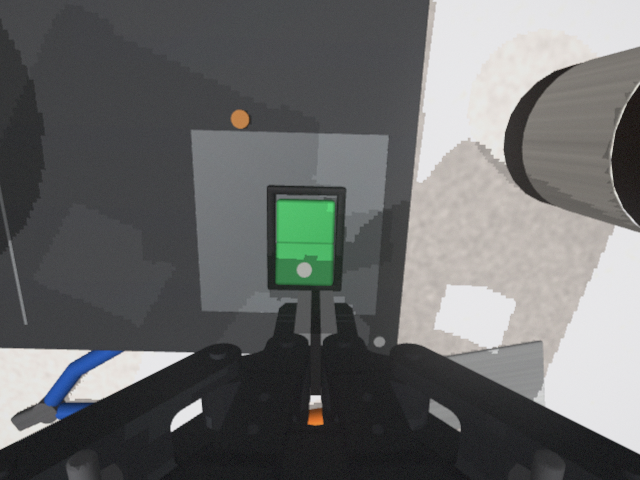

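The dot is at (304,270), so it's about 6 mm ahead of the fingertip and 7 mm to its left. I correct for that and press, watching the force.

```bash
python3 -m creep '[[[0,0.2,-0.65,0,0,0],[0.8,0,0,0,0,0],[0.8,0,0,0,0,0],[0.8,0,0,0,0,0],[0.2,0,0,0,0,0],[0.2,0,0,0,0,0],[0.1,0,0,0,0,0],[0,0,0,0,0,0]]]'
```

```text
time: 4.35
tool_pos: [0.5336, -0.1867, 0.1549]
ee_rot: [[0.0, 0.998, 0.06], [-0.0, 0.06, -0.998], [-1.0, 0.0, 0.0]]
ft_force: [-0.1, 0.6, 0.1]
opening: 0.002
```

```bash
python3 -m creep '[[[0.2,0,0,0,0,0],[0.1,0,0,0,0,0],[0,0,0,0,0,0]]]'; python3 -m creep '[[[0.1,0,0,0,0,0],[0.1,0,0,0,0,0],[0,0,0,0,0,0]]]'; python3 -m creep '[[[0.1,0,0,0,0,0],[0,0,0,0,0,0]]]'
```

```text
time: 4.65
tool_pos: [0.5334, -0.1867, 0.1519]
ee_rot: [[-0.0, 0.998, 0.06], [-0.0, 0.06, -0.998], [-1.0, -0.0, 0.0]]
ft_force: [-0.3, 1.3, 0.8]
opening: -0.002
time: 4.95
tool_pos: [0.5334, -0.1867, 0.1514]
ee_rot: [[0.0, 0.998, 0.06], [-0.001, 0.06, -0.998], [-1.0, 0.0, 0.001]]
ft_force: [-3.9, 0.7, 10.6]
opening: -0.001
time: 5.15
tool_pos: [0.5334, -0.1867, 0.1513]
ee_rot: [[0.001, 0.998, 0.06], [-0.001, 0.06, -0.998], [-1.0, 0.001, 0.001]]
ft_force: [-5.3, 1.0, 16.8]
opening: 0.002
```

The force rose sharply at a tip height of about 78 mm, so the rocker is on its stop. I lift and check it.

```bash
python3 -m creep '[[[-1,0,0,0,0,0],[-2.5,0,0,0,0,0],[-3.5,0,0,0,0,0],[-3.5,0,0,0,0,0],[-3.5,0,0,0,0,0],[-2.5,0,0,0,0,0],[0,0,0,0,0,0]]]'
python3 - <<'E'
from h import *
np.set_printoptions(precision=4,suppress=True)
s=monitor.state(); w=cams.capture("wrist"); cv2.imwrite("pics/w3.png",w["frame"]); print(s["tool_pos"],s["ft_force"],s["joint_pos"])
for t in("rocker_on","tab_mark","pointer","post_top","ring_axis"): print(t,[(np.round(x["point"],4),round(x["confidence"],2)) for x in models.mark_of(t,w)[:2]])
E
```

```text
time: 5.85
tool_pos: [0.535, -0.187, 0.3182]
ee_rot: [[0.009, 0.998, 0.06], [-0.003, 0.06, -0.998], [-1.0, 0.009, 0.003]]
ft_force: [0.3, 0.6, 0.1]
opening: 0.003
[ 0.535  -0.187   0.3182] [0.2899 0.5532 0.0562] [-0.3567  0.2945  1.5646  0.0003  1.2732  1.1542]
rocker_on [(array([ 0.5378, -0.1839,  0.0771]), 0.69)]
tab_mark []
pointer [(array([ 0.5408, -0.1839,  0.0757]), 0.65)]
post_top []
ring_axis []
```

View pics/w3.png

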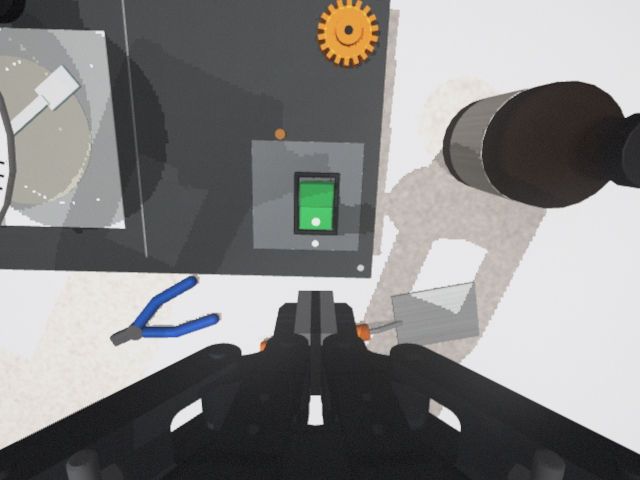

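The rocker's front half now lies flat, with the dot at z≈77 mm, so it is on. The other things are undisturbed. Next I go round to the clockwise side of the post, staying high, and turn the tool.

```bash
python3 -m creep '[[[-0.2,0.24,-3.36,0,0,0],[-0.2,0.24,-3.36,0,0,0],[-0.2,0.24,-3.36,0,0,0],[-0.2,0.24,-3.36,0,0,0],[0,0.24,-3.36,0,0,0],[0,0.24,-3.36,0,0,0],[0,0.24,-3.36,0,0,0],[0,0.24,-3.36,0,0,0],[0,0.24,-3.36,0,0,0],[0,0.24,-3.36,0,0,0]]]'
python3 -m creep '[[[0,0,0,-0.145,0,0],[0,0,0,-0.145,0,0],[0,0,0,-0.145,0,0],[0,0,0,-0.145,0,0],[0,0,0,-0.145,0,0],[0,0,0,-0.145,0,0],[0,0,0,-0.145,0,0],[0,0,0,-0.145,0,0],[0,0,0,-0.145,0,0],[0,0,0,-0.145,0,0]]]'
python3 -m creep '[[[0,0,0,-0.145,0,0],[0,0,0,-0.145,0,0],[0,0,0,-0.145,0,0],[0,0,0,-0.145,0,0],[0,0,0,-0.145,0,0],[0,0,0,-0.145,0,0],[0,0,0,0,0,0]]]'
python3 - <<'E'
from h import *
np.set_printoptions(precision=4,suppress=True)
s=monitor.state(); w=cams.capture("wrist"); cv2.imwrite("pics/w4.png",w["frame"]); print(s["tool_pos"],s["ft_force"],s["joint_pos"])
for t in("tab_mark","pointer","post_top","ring_axis"): print(t,[(np.round(x["point"],4),round(x["confidence"],2)) for x in models.mark_of(t,w)[:2]])
E
```

```text
time: 7.15
tool_pos: [0.537, 0.1516, 0.3208]
ee_rot: [[-0.002, 0.998, 0.06], [-0.001, 0.06, -0.998], [-1.0, -0.002, 0.0]]
ft_force: [0.2, 0.4, 0.2]
opening: 0.005
time: 8.15
tool_pos: [0.5371, 0.1502, 0.3207]
ee_rot: [[-0.002, 0.055, 0.998], [-0.001, 0.998, -0.055], [-1.0, -0.001, -0.002]]
ft_force: [-0.0, 0.1, -0.3]
opening: -0.002
time: 8.85
tool_pos: [0.5371, 0.1502, 0.3208]
ee_rot: [[-0.002, -0.723, 0.69], [-0.001, 0.69, 0.723], [-1.0, 0.001, -0.002]]
ft_force: [0.4, 0.7, 0.1]
opening: 0.004
[0.5371 0.1502 0.3208] [0.3707 0.7223 0.1133] [ 0.252   0.283   1.5744 -0.0001  1.2863 -0.5567]
tab_mark [(array([0.5078, 0.046 , 0.1904]), 0.71)]
pointer [(array([0.5341, 0.1042, 0.1895]), 0.9)]
post_top [(array([0.5154, 0.1234, 0.2287]), 0.86)]
ring_axis [(array([0.6153, 0.4307, 0.001 ]), 0.48)]
```

View pics/w4.png

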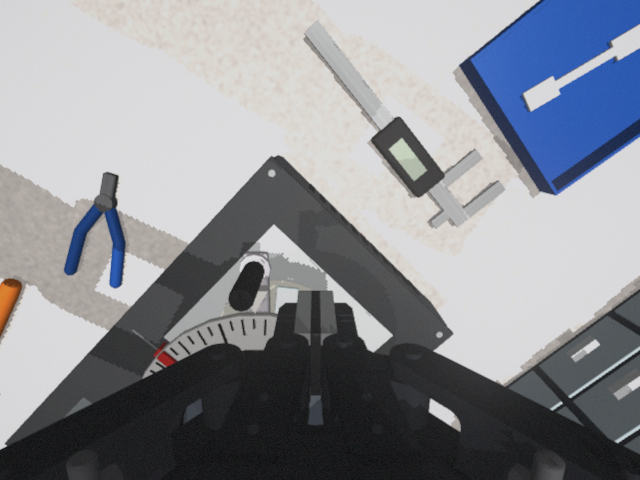

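The post top is at about (245,293) with the shut fingers at (315,293) on its clockwise side. The red tab is at (165,357), roughly 47° further on. I lower beside the post and edge up to contact.

```bash
python3 -m creep '[[[1.5,0,0,0,0,0],[1.5,0,0,0,0,0],[1.6,0,0,0,0,0],[0,0,-0.3,0,0,0],[0,0,-0.3,0,0,0],[0,0,-0.2,0,0,0],[0,0,-0.2,0,0,0],[0,0,0,0,0,0]]]'
python3 - <<'E'
from h import *
np.set_printoptions(precision=4,suppress=True)
s=monitor.state(); w=cams.capture("wrist"); cv2.imwrite("pics/w5.png",w["frame"][200:480,100:500]); print(s["tool_pos"],s["ft_force"])
for t in("tab_mark","pointer","post_top","ring_axis"): print(t,[(np.round(x["point"],4),round(x["confidence"],2)) for x in models.mark_of(t,w)[:2]])
E
```

```text
time: 9.9
tool_pos: [0.5304, 0.1428, 0.2766]
ee_rot: [[0.001, -0.723, 0.69], [0.0, 0.69, 0.723], [-1.0, -0.001, 0.001]]
ft_force: [1.1, -0.4, -0.0]
opening: 0.002
[0.5304 0.1428 0.2766] [ 1.1247 -0.3884 -0.0337]
tab_mark []
pointer [(array([0.5338, 0.1008, 0.1888]), 0.78)]
post_top [(array([0.5144, 0.1254, 0.2284]), 0.74)]
ring_axis [(array([ 0.6148,  0.4158, -0.0016]), 0.41)]
```

View pics/w5.png

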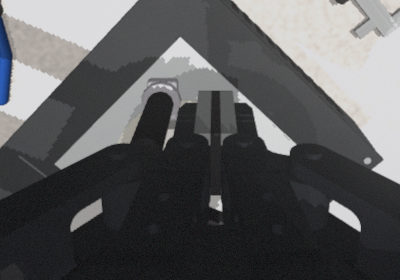

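The finger's side is within a few mm of the post, and the tips are level with its free part. I start the push along the arc.

```bash
python3 -m creep '[[[0,0,-0.2,0,0,0],[0,0.09,-0.43,-0.04,0,0],[0,0.09,-0.43,-0.04,0,0],[0,0.09,-0.43,-0.04,0,0],[0,0.09,-0.43,-0.04,0,0],[0,0.09,-0.43,-0.04,0,0],[0,0.09,-0.43,-0.04,0,0],[0,0.09,-0.43,-0.04,0,0],[0,0.09,-0.43,-0.04,0,0],[0,0,0,0,0,0]]]'
python3 - <<'E'
from h import *
np.set_printoptions(precision=4,suppress=True)
s=monitor.state(); print(s["ft_force"])
A=np.array([.591,.0505])
for n in("wrist","top","scene"):
    w=cams.capture(n)
    for t in("tab_mark","pointer","post_top"):
        for x in models.mark_of(t,w)[:2]:
            d=np.array(x["point"][:2])-A; print(n,t,np.round(x["point"],4),round(x["confidence"],2),"r",np.hypot(*d),"az",np.degrees(np.arctan2(d[1],d[0]))%360)
d=s["tool_pos"][:2]-A; print("tcp r",np.hypot(*d),"az",np.degrees(np.arctan2(d[1],d[0])))
E
```

```text
time: 11.15
tool_pos: [0.5031, 0.1176, 0.276]
ee_rot: [[0.0, -0.904, 0.428], [-0.0, 0.428, 0.904], [-1.0, -0.0, -0.0]]
ft_force: [0.0, -0.5, 0.6]
opening: 0.001
[ 0.0467 -0.5236  0.6343]
wrist post_top [0.496  0.0998 0.2279] 0.66 r 0.1070303228062029 az 152.57306312354024
top tab_mark [0.5346 0.2506 0.0012] 0.53 r 0.20789653676769126 az 105.74097178693376
scene tab_mark [0.5134 0.0461 0.1889] 0.43 r 0.07772464216707595 az 183.24525490389016
scene pointer [0.5235 0.0891 0.1926] 0.96 r 0.07775737907105666 az 150.2368396226401
scene post_top [0.5003 0.098  0.2281] 0.73 r 0.10238525284434277 az 152.3587457782672
tcp r 0.11061508315165892 az 142.62355278110044
```

Post azimuth is about 152° and the tab is at about 183°. I continue to about 10° short.

```bash
python3 -m creep '[[[0,0.08,-0.43,-0.04,0,0],[0,0.08,-0.43,-0.04,0,0],[0,0.08,-0.43,-0.04,0,0],[0,0.08,-0.43,-0.04,0,0],[0,0.08,-0.43,-0.04,0,0],[0,0.08,-0.43,-0.04,0,0],[0,0.08,-0.43,-0.04,0,0],[0,0.08,-0.43,-0.04,0,0],[0,0.08,-0.43,-0.04,0,0],[0,0,0,0,0,0]]]'
python3 - <<'E'
from h import *
np.set_printoptions(precision=4,suppress=True)
s=monitor.state(); print(s["ft_force"])
A=np.array([.591,.0505])
for n in("wrist","scene"):
    w=cams.capture(n)
    if n=="wrist": cv2.imwrite("pics/w6.png",w["frame"][150:480])
    for t in("tab_mark","pointer","post_top"):
        for x in models.mark_of(t,w)[:2]:
            d=np.array(x["point"][:2])-A; print(n,t,np.round(x["point"],4),round(x["confidence"],2),"r",np.hypot(*d),"az",np.degrees(np.arctan2(d[1],d[0]))%360)
d=s["tool_pos"][:2]-A; print("tcp r",np.hypot(*d),"az",np.degrees(np.arctan2(d[1],d[0])))
E
```

```text
time: 12.75
tool_pos: [0.4855, 0.0827, 0.2759]
ee_rot: [[-0.0, -0.997, 0.082], [-0.0, 0.082, 0.997], [-1.0, 0.0, -0.0]]
ft_force: [-0.4, -0.1, 0.3]
opening: -0.0
[-0.382  -0.1169  0.2854]
wrist post_top [0.4849 0.0645 0.2275] 0.96 r 0.10701967108901052 az 172.48318968938457
wrist post_top [ 0.5336  0.2526 -0.0001] 0.54 r 0.2100932412049469 az 105.85549086138539
scene tab_mark [0.5124 0.0448 0.1853] 0.48 r 0.078806408368863 az 184.14777653808085
scene pointer [0.5167 0.0584 0.1887] 0.68 r 0.07471880620031338 az 173.93078834188347
scene post_top [0.4873 0.0601 0.2299] 0.93 r 0.10414341073730969 az 174.7109332742404
tcp r 0.11030903222698715 az 163.02997696898188
```

View pics/w6.png

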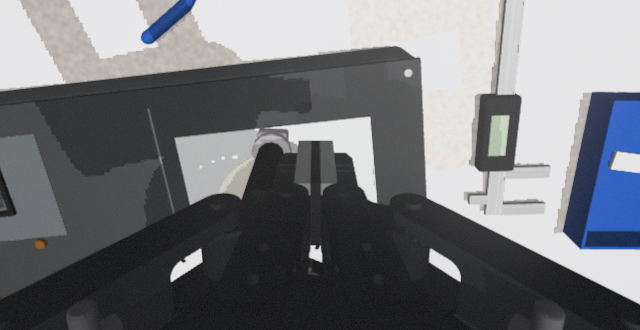

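The gripper hides the pointer from here. I back off, lift, and shift the tool inward over the ring so the wrist camera sees the pointer and tab.

```bash
python3 -m creep '[[[0,0,0.8,0,0,0],[0,0,0.8,0,0,0],[-3,0,0,0,0,0],[-4,0,0,0,0,0],[0,-2.3,-1.4,0,0,0],[0,-2.3,-1.4,0,0,0],[0,-2.3,-1.4,0,0,0],[0,0,0,0,0,0],[0,0,0,0,0,0]]]'
python3 - <<'E'
from h import *
np.set_printoptions(precision=4,suppress=True)
s=monitor.state(); print(s["ft_force"])
A=np.array([.591,.0505])
w=cams.capture("wrist"); cv2.imwrite("pics/w7.png",cv2.resize(w["frame"][150:350,170:470],None,fx=2.5,fy=2.5,interpolation=cv2.INTER_CUBIC))
for t in("tab_mark","pointer","post_top"):
    for x in models.mark_of(t,w)[:2]:
        d=np.array(x["point"][:2])-A; print(t,np.round(x["point"],4),round(x["confidence"],2),"r",np.hypot(*d),"az",np.degrees(np.arctan2(d[1],d[0]))%360)
E
```

```text
time: 14.05
tool_pos: [0.5524, 0.0518, 0.3454]
ee_rot: [[-0.001, -0.997, 0.082], [0.0, 0.082, 0.997], [-1.0, 0.001, 0.0]]
ft_force: [-1.0, 0.7, -0.3]
opening: 0.0
[-0.9965  0.6847 -0.3133]
tab_mark [0.5116 0.0591 0.1905] 0.49 r 0.07986438505366449 az 173.81825856783263
pointer [0.5117 0.0557 0.1899] 0.61 r 0.07947030892100514 az 176.24827092947405
post_top [0.4885 0.065  0.2256] 0.69 r 0.10352052936495251 az 171.948170519983
```

View pics/w7.png

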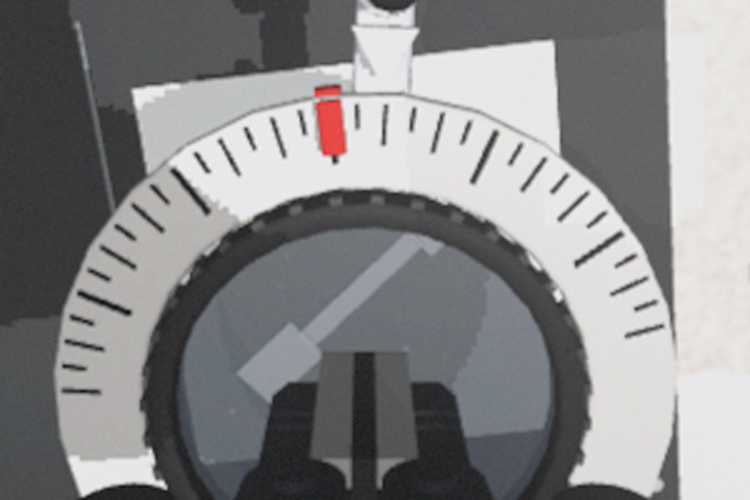

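The red tab's tip is at (328,88) in the crop and the lever arm is centred near x≈385, about two divisions (10°) short. Now I measure both angles from the depth map, with the ring axis fitted to the plate rim.

```bash
cat > ang.py <<'E'
from h import *
from scipy.optimize import least_squares
def meas():
    s=monitor.state(); w=cams.capture("wrist"); z=w["z_map"].astype(float)
    v,u=np.mgrid[:480,:640]; P=np.stack([(u-w["cx"])/w["fx"]*z,(v-w["cy"])/w["fy"]*z,z,np.ones_like(z)],-1)
    W=np.eye(4); W[:3,:3]=s["ee_rot"]; W[:3,3]=s["tool_pos"]; X=(P@(W@np.array(w["tool_from_camera"])).T)[...,:3]
    A=np.array([.591,.0505]); ok=z>0
    rel=lambda: (np.hypot(X[...,0]-A[0],X[...,1]-A[1]), np.degrees(np.arctan2(X[...,1]-A[1],X[...,0]-A[0]))%360)
    r,a=rel(); hi=ok&(abs(X[...,2]-.19)<.012)&(r<.095)&(v<300)
    # rim: outermost plate pixel per 1-deg sector, lever/tab sector skipped later by robust loss
    E=np.array([X[hi&(abs(a-t)<.5)][np.argmax(r[hi&(abs(a-t)<.5)])][:2] for t in range(120,240) if (hi&(abs(a-t)<.5)).sum()>5])
    f=least_squares(lambda q:np.hypot(E[:,0]-q[0],E[:,1]-q[1])-.080,A,loss="soft_l1",f_scale=.001); A=f.x
    r,a=rel(); c=w["frame"].astype(int); red=ok&(c[...,2]>1.8*c[...,1])&(c[...,2]>1.8*c[...,0])&(abs(X[...,2]-.19)<.015)&(r>.06)&(r<.09)
    lev=ok&(abs(X[...,2]-.187)<.012)&(r>.085)&(r<.097)&(a>120)&(a<240)
    post=ok&(X[...,2]>.205)&(r>.095)&(r<.117)&(a>120)&(a<240)
    print("axis",A,"n",len(E))
    for n,m in(("red",red),("lever",lev),("post",post)):
        if m.sum(): print(n,m.sum(),"az med",np.median(a[m]).round(2),"mid",((a[m].min()+a[m].max())/2).round(2),"range",a[m].min().round(2),a[m].max().round(2),"r",np.median(r[m]).round(4))
    return w
E
python3 -c "
from ang import *
meas()"
```

```text
axis [0.59224126 0.04867621] n 120
red 240 az med 181.98 mid 182.0 range 179.73 184.27 r 0.0745
lever 501 az med 172.9 mid 172.82 range 168.16 177.47 r 0.0917
post 491 az med 172.84 mid 172.84 range 169.66 176.03 r 0.1065
```

The two lever readings agree: the lever is at 172.85° and the tab at 182.0°, leaving 9.15° (0.16 rad). I go back into contact and finish the arc slowly.

```bash
python3 -m creep '[[[0,2.3,1.4,0,0,0],[0,2.3,1.4,0,0,0],[0,2.3,1.4,0,0,0],[0,0,0,0,0,0],[3,0,0,0,0,0],[4,0,0,0,0,0],[0,0,-0.6,0,0,0],[0,0,-0.6,0,0,0],[0,0,-0.4,0,0,0],[0,0,0,0,0,0]]]'
python3 -m creep '[[[0,0.06,-0.33,-0.03,0,0],[0,0.06,-0.33,-0.03,0,0],[0,0.06,-0.33,-0.03,0,0],[0,0.06,-0.33,-0.03,0,0],[0,0.04,-0.22,-0.02,0,0],[0,0.02,-0.11,-0.01,0,0],[0,0,0,0,0,0],[0,0,0,0,0,0]]]'
python3 -m creep '[[[0,0,0.4,0,0,0],[0,0,1.2,0,0,0],[-3,0,0,0,0,0],[-4,0,0,0,0,0],[0,-2.3,-1.4,0,0,0],[0,-2.3,-1.4,0,0,0],[0,-2.3,-1.4,0,0,0],[0,0,0,0,0,0],[0,0,0,0,0,0]]]'
python3 -c "
from ang import *
w=meas(); cv2.imwrite('pics/w8.png',cv2.resize(w['frame'][130:330,170:470],None,fx=2.5,fy=2.5,interpolation=cv2.INTER_CUBIC))"
```

```text
time: 15.3
tool_pos: [0.4867, 0.0823, 0.2778]
ee_rot: [[0.004, -0.997, 0.083], [0.0, 0.083, 0.997], [-1.0, -0.004, 0.001]]
ft_force: [0.0, 0.4, 0.5]
opening: -0.001
time: 16.1
tool_pos: [0.4825, 0.0664, 0.276]
ee_rot: [[0.0, -0.998, -0.068], [-0.0, -0.068, 0.998], [-1.0, -0.0, -0.0]]
ft_force: [-0.0, 0.2, 0.3]
opening: 0.001
time: 17.0
tool_pos: [0.5529, 0.0458, 0.3453]
ee_rot: [[-0.002, -0.998, -0.068], [0.0, -0.068, 0.998], [-1.0, 0.002, 0.0]]
ft_force: [0.2, 0.2, -0.1]
opening: -0.0
axis [0.59224366 0.04856503] n 120
red 235 az med 182.0 mid 181.89 range 179.79 183.98 r 0.0744
lever 496 az med 181.26 mid 181.21 range 176.69 185.74 r 0.0916
post 500 az med 181.24 mid 181.2 range 178.11 184.29 r 0.1065
```

View pics/w8.png

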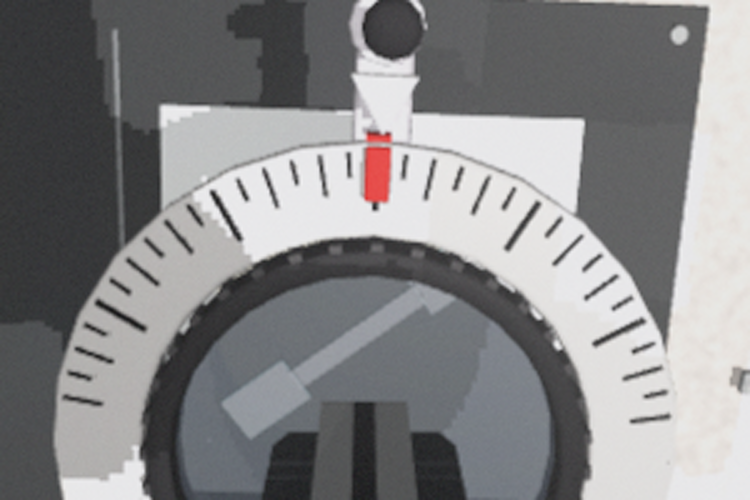

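The pointer now meets the red tab at (378,133). The measured offset is 0.7°, about 1 mm, against a 2.5° tolerance. I rise a little more and hand in.

```bash
python3 -m creep '[[[-2,0,0,0,0,0],[-2,0,0,0,0,0],[0,0,0,0,0,0],[0,0,0,0,0,0],[0,0,0,0,0,0],[0,0,0,0,0,0],[0,0,0,0,0,0]]]'
python3 -c "
from ang import *
meas(); t=cams.capture('scene')
for x in models.mark_of('rocker_on',t)[:1]: print('rocker_on',x)
print(order.sign_off())"
```

```text
time: 17.75
tool_pos: [0.5527, 0.0453, 0.3851]
ee_rot: [[-0.002, -0.998, -0.068], [-0.0, -0.068, 0.998], [-1.0, 0.002, -0.0]]
ft_force: [0.4, 0.5, -0.1]
opening: 0.0
axis [0.59232364 0.04861001] n 120
red 168 az med 181.99 mid 181.86 range 179.83 183.9 r 0.0742
lever 369 az med 181.35 mid 181.16 range 176.56 185.76 r 0.0914
post 341 az med 181.26 mid 181.25 range 178.17 184.34 r 0.1067
rocker_on {'point': [0.5371, -0.1876, 0.0799], 'confidence': 0.51}
the job is handed in; nothing more can be done
None
```

I pressed the lamp rocker on, then pushed the analyser lever round with the outside of the shut fingers until the pointer met the red tab. The job was handed in at about 18 s.

- **Pointer:** in the last wrist picture the pointer's tip meets the tab. The lever and post measure about 181.3° and the tab 182.0°, so the pointer is roughly 0.7° (1 mm) short; the limit is 3.6 mm.
- **Rocker:** it was pressed down to its stop, reaching about 17 N. A wrist picture after lifting showed it on, with the dot at about 77 mm. The final scene-camera estimate was 80 mm at low confidence (0.51), between the on and off heights but within its 4 mm error. I did not touch the rocker again.
- **Clearance:** the arm finished with the fingertips about 80 mm above the highest part of the viewer and no contact force. I saw nothing else disturbed in the pictures, though I did not re-measure every loose item.
- **Disagreements:** the network's `tab_mark` reports were often wrong, so I located the tab from its colour and the depth map instead.

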